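# Clamp a turned frame column in the V-blocks

### The job

Lay the turned wooden column, the one with a square block at each end, in the two V-blocks of the clamping jig with its length centred across the pair, lowering it until it rests in both Vs before you let go. Then swing the clamp arm over it as far as its stop and wind the crank clockwise until the rubber foot meets the column and the crank grows heavy, then about a quarter turn more, so that it is held firmly without being crushed. Leave the other things on the bench where they are.

Things in the scene. Friction and masses are not known exactly. Their poses are not given: they have to be found in the camera images.
- column: loose turned beech column, 200 mm long, about 0.2 kg: round shaft 40 mm in diameter, 172 mm long, with a square block 50 x 50 x 14 mm at each end (the 47 mm rings beside the blocks are moulding, up to 86 mm from the middle). At the start it lies on flats of its blocks, axis 25 mm up. Origin at its centre, x along its length; both ends alike.
- jig: clamping jig, fixed on the bench: plywood base 220 (x) x 260 (y) x 18 mm with two dark hardwood V-blocks and the post of the clamp arm. Origin on the bench surface under the middle of the pair of V-blocks; z up, x along the Vs. The base reaches y = 65 to -195 mm.
- v_center (a point): where the column's centre lies when seated: 62 mm straight above the jig's origin, same axes. V-blocks at x = 32 to 58 and -32 to -58 mm (64 mm gap between for fingers, base 18 mm high there), 84 mm wide in y, tops 64 mm above the bench, 90 degree Vs 60 mm wide at the top.
- pivot_axis (a point): axis of the post (32 mm in diameter) on which the clamp arm swings, at arm height, 167 mm above the bench; at x = 0, y = -140 mm of the jig, same axes. Pivot boss 25 mm in radius, top with its nut at 196 mm.
- swing_arm (a joint): angle of the clamp arm, rad. 0: at its stop, the arm pointing along the jig's +y, foot above the middle of the V-blocks; grows as it swings out, anticlockwise from above (at 1.57 it points along the jig's -x). Stays where it is left; friction 0.55 N m, so about 7 N pushes it at 75 mm from the pivot.
- bar_mid (a point): middle of the clamp arm's bar, 75 mm from the pivot axis, 167 mm above the bench; y points along the arm from pivot to jack head, z up. Bar 22 mm wide, 26 mm high (154 to 180 mm above the bench); push or pinch it between the pivot boss and the jack head, a cylinder of 44 mm, 140 mm from the pivot, top at 196 mm.
- crank (a joint): crank on top of the jack head, rad; grows clockwise from above, lowering ram and foot 15 mm a turn. 0: fully up, foot's underside 108 mm above the bench; a seated column's top is at 82 mm, so they meet at about 10.9. Range 0 to 19. Stays where left. About 5 N at the knob, some 2 N more a quarter turn after contact. At 0 it points 0.5 rad anticlockwise of straight out along the arm.
- crank_knob (a point): the crank's upright knob, 21 mm in diameter, which spins freely on its pin; the point is on its axis, 240 mm above the bench (knob 214 to 264 mm; crank bar below it up to 212 mm, hub up to 219 mm). It goes round a level circle of 45 mm radius about the jack head's axis, 140 mm from the pivot along the arm.
- foot: round rubber-cushioned foot under the jack head's ram, 36 mm in diameter, 11 mm thick, does not turn; origin at the centre of its underside. Pressed on, it yields 1 mm per 8 N, up to 12 mm.
There are look-alikes about, which are no part of the job. Leave any green or pink look-alike of the column alone.

How it is judged:
On the way, in this order (a step that is already met when the one before it is completed fails the run):
1. the column rests centred in both V-blocks, let go, with the arm still swung out (x of column in the frame of jig between -0.02 and 0.02 m and y of column in the frame of jig between -0.0035 and 0.0035 m and z of column in the frame of jig between 0.058 and 0.066 m and angle between the x axis of column and the x axis of jig, either way round below 0.06 rad and contact force between the fingers and column below 0.1 N and value of joint swing_arm above 0.6 rad), for 0.2 s.
2. the arm is swung over the seated column, to its stop (x of column in the frame of jig between -0.02 and 0.02 m and y of column in the frame of jig between -0.0035 and 0.0035 m and z of column in the frame of jig between 0.058 and 0.066 m and angle between the x axis of column and the x axis of jig, either way round below 0.06 rad and value of joint swing_arm below 0.07 rad), for 0.1 s.
3. the foot bears on the column (all of step 2 and contact force between foot and column above 14 N), for 0.2 s.
At the end, for the whole second after the job is handed in: Column in both Vs, let go, at rest: centre within 20 mm along the V, 3.5 mm across and 4 mm in height of its seat, axis within 0.06 rad. Arm within 0.07 rad of its stop. Foot presses the column with 14 to 85 N (0.12 to 0.7 turn past touch). Crank still, bystanders within 30 mm (all of step 3 and contact force between foot and column below 85 N and linear speed of column below 0.01 m/s and velocity of joint crank between -0.1 and 0.1 rad/s and contact force between the fingers and column below 0.1 N).
It fails at once if the column was let go above the V-blocks (more than 10 mm above its seat) and fell in (horizontal distance between column and v_center below 0.06 m and z of column in the frame of jig above 0.072 m and contact force between the fingers and column below 0.1 N).
It fails at once if the column was crushed by the foot (over 110 N) (contact force between foot and column above 110 N).
It fails at once if another thing on the bench was moved by more than 30 mm (distance of any of palette_knife, finial, jar, blue_bottle, mallet, cork_block, brush from where it was at the start of the episode above 0.03 m).
It also fails if it takes over 72 s, if anything falls off the work surface, if the arm or the gripper's body presses on something with over 40 N, if the wrist force passes 120 N, or if a joint passes its speed limit or range.

### The arm

A 6-joint arm with a two-finger parallel gripper is mounted at the origin on the work surface. World frame = base frame: x ahead of the robot, y to its left, z up, the work surface at z = 0. Lengths are in m, angles in rad, forces in N, time in s.
With the tool pointing down it reaches from about 0.425 to 0.925 m from the base axis. Payload 12.5 kg.
Tool frame: the origin (TCP) lies on the front face of the gripper's body, between the roots of the fingers; the fingertips stand 73 mm ahead of it and the grasp point (between the pads) lies 54 mm ahead of it; z points along the fingers, y is the line along which they close (so a half turn about z gives the same grasp; the last joint's range is limited). The gripper opens to 85 mm and grips with 20 to 120 N. Pads are 22 mm wide; open, the fingers measure 114 mm over their backs; the gripper's body (76 mm by 85 mm) begins 54 mm behind the grasp point. The pads swing forward as they close: fully open they stand 13 mm farther back than shut.
Start: joints at [1.088, 0.491, 1.559, -0, 1.092, -0.106], TCP at [0.23, 0.581, 0.304] pointing down, gripper open.
Joint ranges: [-3.1, 3.1], [-0.84, 2.19], [0.05, 2.79], [-1.13, 4.28], [0.06, 2.93], [-2.69, 2.69]. Speed limits (rad/s): [2.22, 2.22, 2.79, 3.14, 3.14, 3.14].

### API

Orientations are given as a 3x3 rotation matrix whose columns are the frame's x, y, z axes.
In Python, from bench import read_state, imaging, job gives the robot as it stands.
- The arm moves only by the tool move_arm, never from a script. Its arguments are lists of equal length, an entry for each row: "dp": the shift along the tool's x, y, z scaled (see below), a list of three; "dr": the turn, a rotation vector about the tool's x, y, z scaled (see below), a list of three; "claw": the closure, from -1 (fully open) to 1 (shut). A call has 1 to 8 rows; each row is the pose to reach, as a shift and turn from the pose commanded when the call began, along the tool's axes at that moment; what a row does not reach only later rows make up. The controller multiplies each number of a shift by 0.2 m and each number of a turn by 45 degrees. A row lasts 1/10 s, in which the tool goes at most 50 mm and 8.59 degrees, less where a joint would pass 70% of its speed; a pose out of reach is approached as far as the arm can. A call with a number of a shift or a turn outside -1 to 1 is refused whole. A call with a gripper value outside its range is refused whole. The fingers move at their own pace and stop on an object; the grip force is fixed at half the most. Time passes only in rows, so rows that repeat a pose let the fingers close. It gives the time, the measured TCP pose, the force, the opening and the grip force at its end, in the units of the state.
- read_state(): the state, without advancing time (a new reading comes with each control period).
- imaging.camera(name): name is "side" or "top" or "wrist"; returns a dict with "frame" (384x512x3 uint8, red, green, blue), "fov_y" (degrees; the focal length in pixels is half the picture's height over the tangent of half this angle, whatever the lens; pixels are square), "cx", "cy" (the principal point, pixels), "D" ([k1, k2, p1, p2, k3] as OpenCV has them; the pictures are not rectified), "R" (3x3) and "t" (3): a world point X has camera coordinates R X + t. Camera axes: x right, y down, z forward; pixel columns grow to the right and rows downward; lengths in m; the calibration is good to about 2 mm. A picture is of the moment at which its call begins. There is no depth.
- job.close_job(): hands the job in; it is judged then, once.
The state is a dict: "clock": time; "joint_pos": joint angles; "joint_vel": joint speeds; "tau": joint torques, N m; "tool_pos": TCP position; "tool_rot": TCP orientation; "force": force on the tool from outside, world axes, zero at the start; "ft_torque": the same for the moment, N m; "finger_gap": opening from 0.0 (shut) to 1.0 (fully open); "grasp_force": force on a finger pad.
Only numpy, scipy, OpenCV 4.12 (cv2) and the standard library are available. Lean on these libraries where they do the work, as an engineer would, in place of code of your own. Each camera call takes 0.05 s, during which the arm holds its last target. There are 200 camera calls.

## Working session

There is one attempt and no reset: what is moved stays moved. The work goes in short steps, Python scripts to look and compute and a tool call to move; the robot and the scene stay as the last step left them, time stands still between calls to the robot, and variables do not carry over. Pictures are saved under pics/ and viewed, at most 10 in all, crops included, and the job is handed in when it is done.

Besides the shell and the picture viewer there is one more tool, called by a JSON object that holds its "fn" and its "kwargs", one argument or row to a line. move_arm: Moves the arm, as the interface text tells. Its arguments: {"type":"object","properties":{"dp":{"type":"array","items":{"type":"array","items":{"type":"number","minimum":-1,"maximum":1}}},"dr":{"type":"array","items":{"type":"array","items":{"type":"number","minimum":-1,"maximum":1}}},"claw":{"type":"array","items":{"type":"number"}}},"required":["dp","dr","claw"]}

```bash
mkdir -p pics
cat > h.py <<'E'
import numpy as np, cv2
from bench import read_state, imaging, job
def cam(n):
    c=imaging.camera(n); f=192/np.tan(np.radians(c['fov_y'])/2)
    c['K']=np.array([[f,0,c['cx']],[0,f,c['cy']],[0,0,1.]]); c['D']=np.array(c['D'],float); c['R']=np.array(c['R']);c['t']=np.array(c['t']); return c
def ray(c,uv,z):
    u=cv2.undistortPoints(np.array(uv,float).reshape(-1,1,2),c['K'],c['D']).reshape(-1,2)
    d=np.c_[u,np.ones(len(u))]@c['R']; o=-c['R'].T@c['t']
    return o+d*((z-o[2])/d[:,2])[:,None]
def proj(c,X):
    return cv2.projectPoints(np.array(X,float).reshape(-1,1,3),cv2.Rodrigues(c['R'])[0],c['t'],c['K'],c['D'])[0].reshape(-1,2)
def save(n,im): cv2.imwrite('pics/'+n+'.png',im[:,:,::-1])
E
python3 - <<'E'
from h import *
import pickle
for n in('top','side'):
    c=cam(n); save(n+'0',c['frame']); pickle.dump(c,open(n+'0.pkl','wb')); print(n,-c['R'].T@c['t'],c['K'][0,0])
print(read_state())
E
```

```text
top [ 0.27931385 -0.08491295  1.24840396] 389.27932831777844
side [ 0.04876582 -1.1022949   1.13819243] 469.6676435127458
{'clock': 0.1, 'joint_pos': array([ 1.08839644e+00,  4.91506499e-01,  1.55939661e+00, -8.57698719e-06,
        1.09167393e+00, -1.05598214e-01]), 'joint_vel': array([-0.00010664, -0.0003807 ,  0.00045985,  0.00017331,  0.00065055,
        0.00032655]), 'tau': array([ 2.38822380e-03, -6.19440436e+01, -2.62020224e+01, -8.65189077e-05,
        2.94591722e-03,  1.08574773e-05]), 'tool_pos': array([0.22988885, 0.58105131, 0.30337886]), 'tool_rot': array([[-9.29847645e-01,  3.67944501e-01, -4.49921733e-04],
       [ 3.67944763e-01,  9.29847237e-01, -8.75585329e-04],
       [ 9.61916736e-05, -9.79707301e-04, -9.99999515e-01]]), 'force': array([0.2397207 , 0.29689135, 0.76080481]), 'ft_torque': array([-0.03733445,  0.01794783,  0.03338689]), 'grasp_force': 0.0, 'finger_gap': 0.9981090698332703}
```

View pics/top0.png

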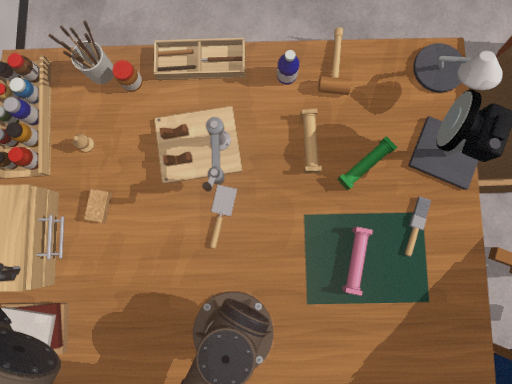

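View pics/side0.png

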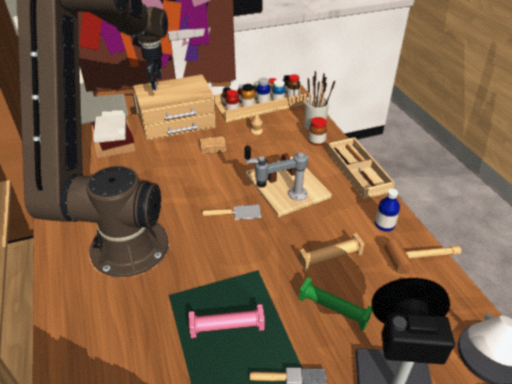

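Top view: candidates for the column are the plain wood column (310,140), the green one (368,162) and the pink one (357,260). The mallet (337,60) and finial (84,143) are also wooden but the wrong shape. I choose (310,140). The jig is at (200,145), with its Vs at about (174,132) and (178,158), the pivot at (216,125) and the arm swung out toward the robot. I'll check with a close crop.

Run:
```python
from h import *
import pickle
c=pickle.load(open('top0.pkl','rb')); f=c['frame']
a=cv2.resize(f[95:200,145:245],None,fx=4,fy=4,interpolation=2); b=cv2.resize(f[95:200,265:365],None,fx=4,fy=4,interpolation=2)
save('crop0',np.hstack([a,b]))
hsv=cv2.cvtColor(f,cv2.COLOR_RGB2HSV)
for (u,v) in[(310,140),(305,112),(290,140),(330,140),(190,115),(225,170),(174,132)]: print(u,v,hsv[v,u])
print(ray(c,[(310,140)],.025), ray(c,[(155,118),(233,107),(242,171),(163,182)],.018), ray(c,[(216,125),(212,178),(209,185)],.19))
```

```text
310 140 [ 16 112 161]
305 112 [ 16 105 183]
290 140 [ 15 156 119]
330 140 [ 14 158 116]
190 115 [ 17  89 204]
225 170 [ 17  84 207]
174 132 [ 12 130  90]
[[ 0.59851997 -0.25729441  0.025     ]] [[ 0.68591229  0.24780173  0.018     ]
 [ 0.7172073  -0.00983867  0.018     ]
 [ 0.50278112 -0.03660824  0.018     ]
 [ 0.47203757  0.21802851  0.018     ]] [[0.60443644 0.02806918 0.19      ]
 [0.45359789 0.03974607 0.19      ]
 [0.43423686 0.04808674 0.19      ]]
```

View pics/crop0.png

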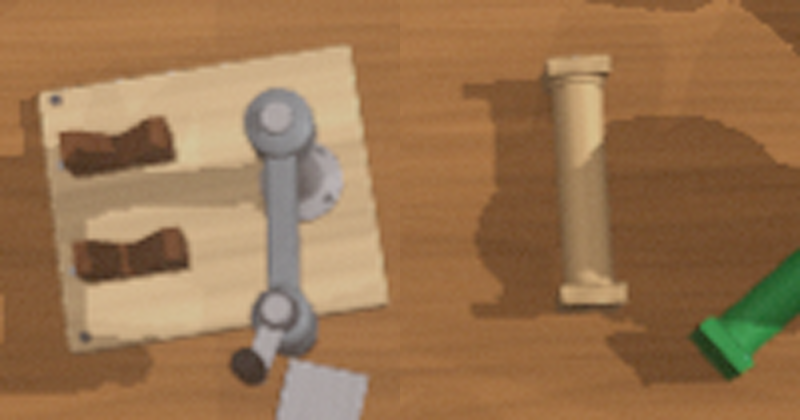

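The crop shows the chosen piece is plain wood with a square block at each end, at (578,65) and (593,293). The jig base corners are clear, the pivot nut is at (276,117) and the knob at (250,365). Next I measure with masks.

Run:
```python
from h import *
import pickle
c=pickle.load(open('top0.pkl','rb')); f=c['frame']
hsv=cv2.cvtColor(f,cv2.COLOR_RGB2HSV)
def rect(u0,v0,u1,v1,lo,hi):
    m=cv2.inRange(hsv,lo,hi); k=np.zeros_like(m);k[v0:v1,u0:u1]=m[v0:v1,u0:u1]
    k=cv2.morphologyEx(k,cv2.MORPH_CLOSE,np.ones((3,3)))
    cs=max(cv2.findContours(k,0,1)[0],key=cv2.contourArea); return cv2.minAreaRect(cs),cs
r,cs=rect(290,95,335,185,(8,60,125),(30,135,255)); b=cv2.boxPoints(r); print('col px',r)
P=ray(c,b,.035)[:,:2]; print(P,P.mean(0))
r,cs=rect(145,95,250,195,(8,50,130),(30,115,255)); print('jig px',r)
b=cv2.boxPoints(r);P=ray(c,b,.018)[:,:2]; print(P); ctr=P.mean(0)
i=[np.linalg.norm(P[(k+1)%4]-P[k]) for k in range(4)]; print(i)
k=int(np.argmax(i)); e=P[(k+1)%4]-P[k]; e=e*np.sign(e[1])/np.linalg.norm(e)  # jig +y
yaw=np.arctan2(-e[0],e[1]); o=ctr+e*0.065
print('jig origin',o,'yaw',yaw)
R=np.array([[np.cos(yaw),-np.sin(yaw)],[np.sin(yaw),np.cos(yaw)]])
print('pivot px', proj(c,np.r_[o+R@[0,-.14],.196]), 'V tops', proj(c,[np.r_[o+R@[s*.045,t*.042],.064] for s in(1,-1) for t in(1,-1)]))
print('nut/head/knob',ray(c,[(214,124.3)],.196),ray(c,[(214.2,172.5)],.216),ray(c,[(207.5,186.3)],.264))
```

```text
col px ((311.0165710449219, 139.240234375), (62.747501373291016, 16.237293243408203), 86.05481719970703)
[[ 0.70111438 -0.23006345]
 [ 0.70374666 -0.28249093]
 [ 0.4979947  -0.28777883]
 [ 0.49541703 -0.23656377]] [ 0.59956819 -0.25922425]
jig px ((197.5841522216797, 146.65841674804688), (71.6514663696289, 80.65314483642578), 81.67434692382812)
[[ 0.68937131  0.25618823]
 [ 0.72284601 -0.00758096]
 [ 0.48559895 -0.03853617]
 [ 0.45274277  0.21817707]]
[np.float64(0.26588482920746415), np.float64(0.23925800181325443), np.float64(0.2588072957735512), np.float64(0.2396620853459279)]
jig origin [0.57945631 0.17154484] yaw 0.12623425760011267
pivot px [[214.14086382 126.94903094]] V tops [[159.88521608 133.76721578]
 [186.22915571 129.90480306]
 [163.02951355 161.49309581]
 [189.65404418 157.60634048]]
nut/head/knob [[0.60474809 0.03303051 0.196     ]] [[0.46422486 0.03069151 0.216     ]] [[0.42011668 0.04264546 0.264     ]]
```

Jig origin is about (0.587,0.170) with yaw about 0.123, and the pivot agrees with the nut. The column centre is about (0.599,-0.259) with yaw about 0.03. I'm moving toward the column, high up.

{"fn": "move_arm", "kwargs": {
  "dp": [
    [-0.2,-0.1,-0.1],
    [-0.4,-0.2,-0.2],
    [-0.6,-0.3,-0.3],
    [-0.8,-0.4,-0.4],
    [-1,-0.5,-0.5],
    [-1,-0.5,-0.5]
  ],
  "dr": [
    [0,0,-0.1],
    [0,0,-0.2],
    [0,0,-0.35],
    [0,0,-0.52],
    [0,0,-0.52],
    [0,0,-0.52]
  ],
  "claw": [-1,-1,-1,-1,-1,-1]
}}

```text
clock: 0.7
tool_pos: [0.3821, 0.4117, 0.4063]
tool_rot: [[-1.0, -0.027, 0.003], [-0.027, 1.0, 0.002], [-0.003, 0.002, -1.0]]
force: [-0.8, 0.9, -0.4]
finger_gap: 1.001
grasp_force: 0.0
```

{"fn": "move_arm", "kwargs": {
  "dp": [
    [-0.2,-0.25,0],
    [-0.4,-0.5,0],
    [-0.6,-0.75,0],
    [-0.8,-1,0],
    [-0.8,-1,0]
  ],
  "dr": [
    [0,0,0],
    [0,0,0],
    [0,0,0],
    [0,0,0],
    [0,0,0]
  ],
  "claw": [-1,-1,-1,-1,-1]
}}

```text
clock: 1.2
tool_pos: [0.5422, 0.2232, 0.4034]
tool_rot: [[-0.999, -0.032, -0.001], [-0.032, 0.999, 0.0], [0.001, 0.0, -1.0]]
force: [0.2, 1.6, -1.1]
finger_gap: 1.005
grasp_force: 0.0
```

Run:
```python
from h import *
import pickle
c=cam('wrist'); save('w0',c['frame']); pickle.dump(c,open('w0.pkl','wb'))
print(read_state()['tool_pos'],-c['R'].T@c['t'],c['R'])
```

```text
[0.54614052 0.21841859 0.4028802 ] [0.47622857 0.22142403 0.47404283] [[-0.03213277  0.99948309  0.00101462]
 [ 0.96507348  0.03076242  0.26016698]
 [ 0.26000129  0.00933907 -0.96556311]]
```

View pics/w0.png

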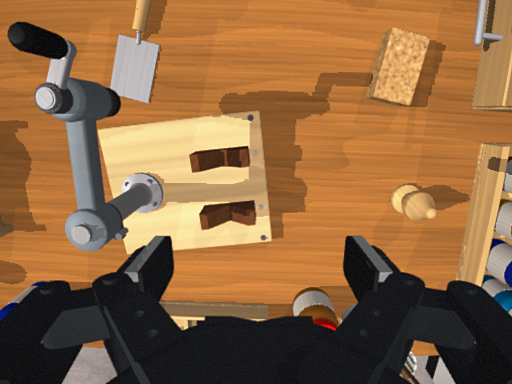

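The wrist view shows the jig clearly. The base's +y edge runs from (259,112) to (271,241), its -x,-y corner is at (100,131), the V notches are near (226,158) and (229,213), the nut is at (87,230), the jack hub at (48,97) and the knob at (40,40).

Run:
```python
from h import *
import pickle
c=pickle.load(open('w0.pkl','rb'))
P=ray(c,[(259.5,112),(271,241),(100,131)],.018)[:,:2]; print(P)
ex=P[1]-P[0]; print(np.linalg.norm(ex), np.linalg.norm(P[2]-P[0]), np.arctan2(ex[1],ex[0]))
e2=P[0]-P[2]; print(np.arctan2(-e2[0],e2[1]))
yaw=(np.arctan2(ex[1],ex[0])+np.arctan2(-e2[0],e2[1]))/2
R=np.array([[np.cos(yaw),-np.sin(yaw)],[np.sin(yaw),np.cos(yaw)]])
o=(P[0]+P[1])/2-R@[0,.065]; print('o',o,yaw)
print('nut',ray(c,[(87,230)],.196),'pred',o+R@[0,-.14]); print('hub',ray(c,[(46,97)],.219),'knob top',ray(c,[(22,32)],.264))
# draw V-block prediction
im=c['frame'].copy()
for s in(32,58,-32,-58):
  for (y,z) in((-42,64),(-30,64),(0,34),(30,64),(42,64)):
    u=proj(c,np.r_[o+R@[s/1e3,y/1e3],z/1e3])[0]; cv2.circle(im,tuple(np.int32(u)),1,(0,255,0),-1)
save('w0d',cv2.resize(im[130:250,170:290],None,fx=5,fy=5,interpolation=2))
```

```text
[[ 0.47110307  0.22388345]
 [ 0.68521345  0.25090282]
 [ 0.50600276 -0.02866059]]
0.21580848247507203 0.2549440739890442 0.12553010389798155
0.13732272545615332
o [0.5866764 0.1729537] 0.13142641467706745
nut [[0.59845503 0.04299623 0.196     ]] pred [0.60502318 0.03416106]
hub [[0.46380402 0.03417815 0.219     ]] knob top [[0.42119606 0.05355909 0.264     ]]
```

View pics/w0d.png

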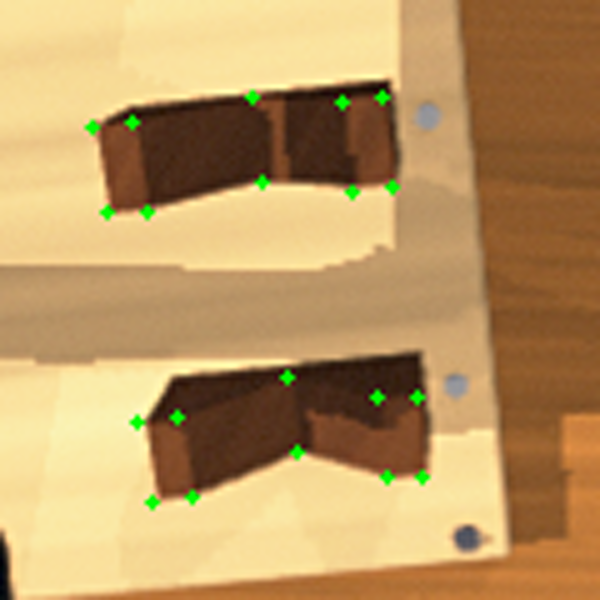

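{"fn": "move_arm", "kwargs": {
  "dp": [
    [-0.07,-0.25,0],
    [-0.14,-0.5,0],
    [-0.2,-0.75,0],
    [-0.26,-1,0],
    [-0.26,-1,0]
  ],
  "dr": [
    [0,0,0],
    [0,0,0],
    [0,0,0],
    [0,0,0],
    [0,0,0]
  ],
  "claw": [-1,-1,-1,-1,-1]
}}

```text
clock: 1.75
tool_pos: [0.6006, 0.0222, 0.4029]
tool_rot: [[-1.0, -0.028, -0.001], [-0.028, 1.0, -0.001], [0.001, -0.001, -1.0]]
force: [-0.7, 1.0, 0.3]
finger_gap: 1.001
grasp_force: 0.0
```

{"fn": "move_arm", "kwargs": {
  "dp": [
    [0,-0.25,0],
    [0,-0.5,0],
    [0,-0.75,0],
    [0,-1,0],
    [0,-1,0]
  ],
  "dr": [
    [0,0,0],
    [0,0,0],
    [0,0,0],
    [0,0,0],
    [0,0,0]
  ],
  "claw": [-1,-1,-1,-1,-1]
}}

```text
clock: 2.25
tool_pos: [0.6059, -0.178, 0.4026]
tool_rot: [[-1.0, -0.027, -0.001], [-0.027, 1.0, -0.0], [0.001, -0.0, -1.0]]
force: [0.1, -0.0, 0.1]
finger_gap: 1.001
grasp_force: 0.0
```

Run:
```python
from h import *
import pickle
c=cam('wrist'); save('w1',c['frame']); pickle.dump(c,open('w1.pkl','wb'))
s=read_state();print(s['tool_pos'],s['tool_rot'],proj(c,[(.599,-.259,.025)]))
```

```text
[ 0.60594324 -0.17555354  0.40277176] [[-9.99600923e-01 -2.82150894e-02 -1.37944314e-03]
 [-2.82161091e-02  9.99601583e-01  7.25412975e-04]
 [ 1.35842595e-03  7.64045998e-04 -9.99998785e-01]] [[205.95625235 153.02870377]]
```

View pics/w1.png

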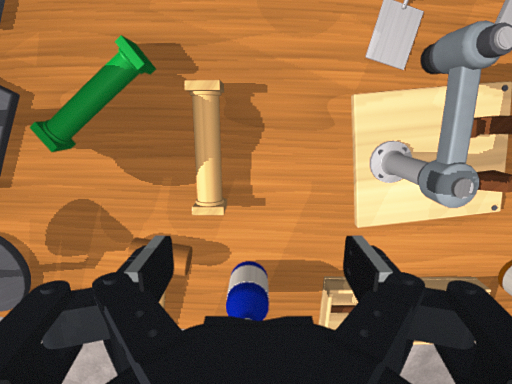

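The jig overlay fits the V-blocks to about 2 mm (shift +2 mm in y). In this view the column is at (206,150), its end-block centres at about (204,86) and (208.5,210), and the bottle and mallet lie beyond its far end. Now measuring the column.

Run:
```python
from h import *
import pickle
c=pickle.load(open('w1.pkl','rb')); f=c['frame']; hsv=cv2.cvtColor(f,cv2.COLOR_RGB2HSV)
m=cv2.inRange(hsv,(8,30,120),(30,140,255)); k=np.zeros_like(m);k[75:220,178:235]=m[75:220,178:235]
k=cv2.morphologyEx(k,cv2.MORPH_OPEN,np.ones((3,3)))
cs=max(cv2.findContours(k,0,1)[0],key=cv2.contourArea); print(cv2.minAreaRect(cs),cv2.boundingRect(cs))
pts=[]
for v in (100,115,130,145,160,175,190):
    u=np.where(k[v]>0)[0]; pts.append(((u.min()+u.max())/2,v)); print(v,u.min(),u.max())
P=ray(c,pts,.025); print(P)   # silhouette ~ axis height
p=np.polyfit(P[:,0],P[:,1],1); print('yaw',p[0],'y at .599',np.polyval(p,.599))
r=cv2.boundingRect(cs); print('ends', ray(c,[(204,r[1])],.0)[0], ray(c,[(204,r[1])],.05)[0],ray(c,[(208.5,r[1]+r[3])],.05)[0],ray(c,[(208.5,r[1]+r[3])],.0)[0])
```

```text
((204.06712341308594, 147.03085327148438), (135.1162872314453, 34.2787971496582), 88.10660552978516) (185, 80, 39, 135)
100 193 218
115 193 219
130 194 219
145 195 219
160 196 220
175 197 220
190 197 221
[[ 0.51918738 -0.25855138  0.025     ]
 [ 0.54113792 -0.25807242  0.025     ]
 [ 0.56354954 -0.25761237  0.025     ]
 [ 0.58646387 -0.25717076  0.025     ]
 [ 0.60990539 -0.25595812  0.025     ]
 [ 0.63395867 -0.25554232  0.025     ]
 [ 0.65865547 -0.25514405  0.025     ]]
yaw 0.026042978281637725 y at .599 -0.25656632893165154
ends [ 0.48783314 -0.26497795  0.        ] [ 0.49334886 -0.25593857  0.05      ] [ 0.69245836 -0.25242176  0.05      ] [ 7.10461673e-01 -2.61045724e-01 -5.55111512e-17]
```

{"fn": "move_arm", "kwargs": {
  "dp": [
    [0.03,-0.2,0],
    [0.07,-0.4,0],
    [0.07,-0.4,0.25],
    [0.07,-0.4,0.5],
    [0.07,-0.4,0.75],
    [0.07,-0.4,0.85],
    [0.07,-0.4,0.85],
    [0.07,-0.4,0.85]
  ],
  "dr": [
    [0,0,0],
    [0,0,0],
    [0,0,0],
    [0,0,0],
    [0,0,0],
    [0,0,0],
    [0,0,0],
    [0,0,0]
  ],
  "claw": [-1,-1,-1,-1,-1,-1,-1,-1]
}}

```text
clock: 3.1
tool_pos: [0.5953, -0.253, 0.2346]
tool_rot: [[-0.999, -0.033, 0.001], [-0.033, 0.999, 0.0], [-0.001, -0.0, -1.0]]
force: [0.7, 0.7, 0.7]
finger_gap: 0.998
grasp_force: 0.0
```

{"fn": "move_arm", "kwargs": {
  "dp": [
    [0,-0.015,0.2],
    [0,-0.015,0.4],
    [0,-0.015,0.6],
    [0,-0.015,0.7],
    [0,-0.015,0.755],
    [0,-0.015,0.755],
    [0,-0.015,0.755]
  ],
  "dr": [
    [0,0,0],
    [0,0,0],
    [0,0,0],
    [0,0,0],
    [0,0,0],
    [0,0,0],
    [0,0,0]
  ],
  "claw": [-1,-1,-1,-1,-1,-1,-1]
}}

```text
clock: 3.8
tool_pos: [0.5955, -0.2573, 0.0847]
tool_rot: [[-0.999, -0.032, 0.002], [-0.032, 0.999, -0.001], [-0.002, -0.001, -1.0]]
force: [-0.5, 0.6, 0.9]
finger_gap: 1.005
grasp_force: 0.0
```

Run:
```python
from h import *
c=cam('wrist'); save('w2',c['frame']); s=read_state();print(s['tool_pos'],s['force'])
```

```text
[ 0.59545828 -0.25733601  0.08483005] [-0.15585357 -0.59229439  1.34721072]
```

View pics/w2.png

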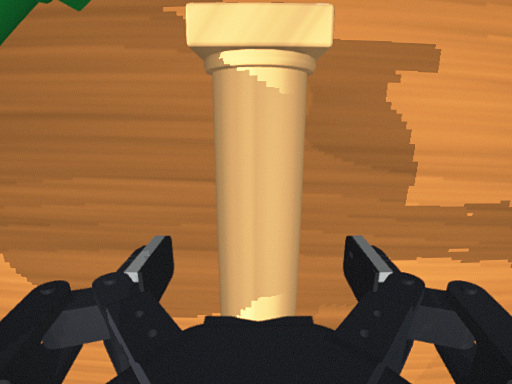

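The column lies midway between the fingers (axis at u≈259) and aligned with them. Closing and lifting.

{"fn": "move_arm", "kwargs": {
  "dp": [
    [0,0,0],
    [0,0,0],
    [0,0,0],
    [0,0,0],
    [0,0,0],
    [0,0,0],
    [0,0,0],
    [0,0,0]
  ],
  "dr": [
    [0,0,0],
    [0,0,0],
    [0,0,0],
    [0,0,0],
    [0,0,0],
    [0,0,0],
    [0,0,0],
    [0,0,0]
  ],
  "claw": [1,1,1,1,1,1,1,1]
}}

```text
clock: 4.65
tool_pos: [0.5948, -0.2573, 0.0837]
tool_rot: [[-1.0, -0.032, 0.001], [-0.032, 1.0, -0.0], [-0.001, -0.0, -1.0]]
force: [-2.0, 0.2, 7.0]
finger_gap: 0.45
grasp_force: 59.9
```

{"fn": "move_arm", "kwargs": {
  "dp": [
    [0,0,-0.1],
    [0,0,-0.3],
    [0,0,-0.5],
    [0,0,-0.7],
    [0,0,-0.9],
    [0,0,-1],
    [0,0,-1]
  ],
  "dr": [
    [0,0,0],
    [0,0,0],
    [0,0,0],
    [0,0,0],
    [0,0,0],
    [0,0,0],
    [0,0,0]
  ],
  "claw": [1,1,1,1,1,1,1]
}}

```text
clock: 5.35
tool_pos: [0.5951, -0.2574, 0.2861]
tool_rot: [[-0.999, -0.032, 0.005], [-0.032, 0.999, -0.002], [-0.005, -0.003, -1.0]]
force: [-0.5, 0.7, -2.4]
finger_gap: 0.449
grasp_force: 60.6
```

{"fn": "move_arm", "kwargs": {
  "dp": [
    [0,0,-0.25],
    [0,0.1,-0.52],
    [0,0.3,-0.52],
    [0,0.5,-0.52],
    [0,0.7,-0.52],
    [0,0.9,-0.52],
    [0,1,-0.52],
    [0,1,-0.52]
  ],
  "dr": [
    [0,0,0],
    [0,0,0],
    [0,0,0],
    [0,0,0],
    [0,0,0],
    [0,0,0],
    [0,0,0],
    [0,0,0]
  ],
  "claw": [1,1,1,1,1,1,1,1]
}}

```text
clock: 6.15
tool_pos: [0.588, -0.0548, 0.3854]
tool_rot: [[-0.999, -0.035, -0.002], [-0.035, 0.999, 0.001], [0.002, 0.001, -1.0]]
force: [0.2, -0.8, -1.0]
finger_gap: 0.451
grasp_force: 61.2
```

{"fn": "move_arm", "kwargs": {
  "dp": [
    [0,0.2,0],
    [0,0.4,0],
    [0,0.6,0],
    [-0.02,0.8,0],
    [-0.03,1,0],
    [-0.03,1,0],
    [-0.03,1,0]
  ],
  "dr": [
    [0,0,0],
    [0,0,-0.06],
    [0,0,-0.12],
    [0,0,-0.124],
    [0,0,-0.124],
    [0,0,-0.124],
    [0,0,-0.124]
  ],
  "claw": [1,1,1,1,1,1,1]
}}

```text
clock: 6.85
tool_pos: [0.5882, 0.1428, 0.3856]
tool_rot: [[-0.992, -0.13, -0.002], [-0.13, 0.992, -0.001], [0.002, -0.0, -1.0]]
force: [-0.3, -0.2, -0.8]
finger_gap: 0.447
grasp_force: 61.2
```

{"fn": "move_arm", "kwargs": {
  "dp": [
    [-0.012,0.158,0],
    [-0.012,0.158,0.15],
    [-0.012,0.158,0.35],
    [-0.012,0.158,0.55],
    [-0.012,0.158,0.75],
    [-0.012,0.158,0.9],
    [-0.012,0.158,0.95],
    [-0.012,0.158,0.95]
  ],
  "dr": [
    [0,0,0],
    [0,0,0],
    [0,0,0],
    [0,0,0],
    [0,0,0],
    [0,0,0],
    [0,0,0],
    [0,0,0]
  ],
  "claw": [1,1,1,1,1,1,1,1]
}}

```text
clock: 7.65
tool_pos: [0.5864, 0.1732, 0.1957]
tool_rot: [[-0.992, -0.127, -0.003], [-0.127, 0.992, -0.001], [0.003, -0.0, -1.0]]
force: [0.6, 0.2, -0.9]
finger_gap: 0.449
grasp_force: 61.4
```

Run:
```python
from h import *
for n in ('wrist','side'):
    c=cam(n)
    if n=='wrist': a=c['frame']
    else: b=cv2.resize(c['frame'][110:230,220:350],None,fx=3.2,fy=3.2,interpolation=2)
save('w3',np.hstack([cv2.resize(a,(380,285)),b[:285]]) if 0 else np.hstack([cv2.resize(a,(int(512*.75),288)),b[:288]])); s=read_state();print(s['tool_pos'],s['tool_rot'],s['force'])
```

```text
[0.58702362 0.17389523 0.19811351] [[-9.91786237e-01 -1.27896240e-01  1.61609233e-03]
 [-1.27895947e-01  9.91787551e-01  2.83824711e-04]
 [-1.63912036e-03  7.48017841e-05 -9.99998654e-01]] [ 0.92897872 -0.45284576 -1.71292818]
```

View pics/w3.png

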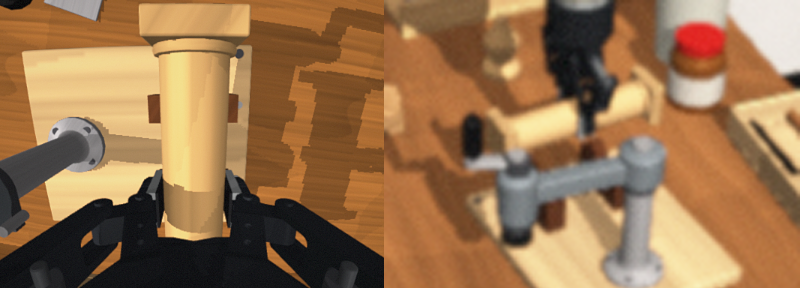

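In the wrist view the column (axis u≈194) is centred over the V-block (148 to 239), and the jack is clear. Lowering.

{"fn": "move_arm", "kwargs": {
  "dp": [
    [0,0,0.1],
    [0,0,0.2],
    [0,0,0.28],
    [0,0,0.33],
    [0,0,0.35],
    [0,0,0.35],
    [0,0,0.35]
  ],
  "dr": [
    [0,0,0],
    [0,0,0],
    [0,0,0],
    [0,0,0],
    [0,0,0],
    [0,0,0],
    [0,0,0]
  ],
  "claw": [1,1,1,1,1,1,1]
}}

```text
clock: 8.45
tool_pos: [0.5867, 0.1745, 0.1279]
tool_rot: [[-0.992, -0.129, 0.001], [-0.129, 0.992, 0.0], [-0.002, 0.0, -1.0]]
force: [0.2, 0.2, -0.4]
finger_gap: 0.447
grasp_force: 61.4
```

{"fn": "move_arm", "kwargs": {
  "dp": [
    [0,0,0.01],
    [0,0,0.02],
    [0,0,0.03],
    [0,0,0.03],
    [0,0,0.03]
  ],
  "dr": [
    [0,0,0],
    [0,0,0],
    [0,0,0],
    [0,0,0],
    [0,0,0]
  ],
  "claw": [1,1,1,1,1]
}}

```text
clock: 8.95
tool_pos: [0.5867, 0.1741, 0.1218]
tool_rot: [[-0.992, -0.129, 0.001], [-0.129, 0.992, -0.0], [-0.001, -0.0, -1.0]]
force: [-1.9, -4.2, 8.5]
finger_gap: 0.449
grasp_force: 62.2
```

{"fn": "move_arm", "kwargs": {
  "dp": [
    [0,-0.004,0.003],
    [0,-0.004,0.005],
    [0,-0.004,0.005]
  ],
  "dr": [
    [0,0,0],
    [0,0,0],
    [0,0,0]
  ],
  "claw": [1,1,1]
}}

```text
clock: 9.25
tool_pos: [0.5869, 0.1734, 0.1211]
tool_rot: [[-0.992, -0.129, 0.002], [-0.129, 0.992, -0.0], [-0.002, -0.0, -1.0]]
force: [-0.6, -3.1, 10.4]
finger_gap: 0.447
grasp_force: 62.6
```

{"fn": "move_arm", "kwargs": {
  "dp": [
    [0,-0.004,0],
    [0,-0.004,0],
    [0,-0.004,0],
    [0,-0.004,0],
    [0,-0.004,0],
    [0,-0.004,0]
  ],
  "dr": [
    [0,0,0],
    [0,0,0],
    [0,0,0],
    [0,0,0],
    [0,0,0],
    [0,0,0]
  ],
  "claw": [-0.6,-1,-1,-1,-1,-1]
}}

```text
clock: 9.85
tool_pos: [0.5865, 0.173, 0.1198]
tool_rot: [[-0.992, -0.129, -0.0], [-0.129, 0.992, 0.0], [0.0, 0.0, -1.0]]
force: [0.4, 0.1, 0.1]
finger_gap: 0.996
grasp_force: 0.0
```

{"fn": "move_arm", "kwargs": {
  "dp": [
    [0,0,-0.1],
    [0,0,-0.3],
    [0,0,-0.5],
    [0,0,-0.7],
    [0,0,-0.9],
    [0,0,-1],
    [0,0,-1]
  ],
  "dr": [
    [0,0,0],
    [0,0,0],
    [0,0,0],
    [0,0,0],
    [0,0,0],
    [0,0,0],
    [0,0,0]
  ],
  "claw": [-1,-1,-1,-1,-1,-1,-1]
}}

```text
clock: 10.55
tool_pos: [0.5869, 0.173, 0.3231]
tool_rot: [[-0.992, -0.129, 0.005], [-0.129, 0.992, 0.001], [-0.005, 0.0, -1.0]]
force: [0.1, -0.2, 0.1]
finger_gap: 0.997
grasp_force: 0.0
```

Run:
```python
from h import *
import pickle
c=cam('wrist'); d=cam('side'); t=cam('top'); pickle.dump((c,d,t),open('w4.pkl','wb'))
save('w4',np.hstack([cv2.resize(c['frame'],(384,288)),cv2.resize(d['frame'][110:230,220:350],None,fx=3.2,fy=3.2,interpolation=2)[:288]])); s=read_state();print(s['tool_pos'],s['joint_pos'])
```

```text
[0.58615307 0.17284005 0.31877779] [ 1.78681885e-01  4.57392261e-01  1.57547062e+00  5.94327017e-05
  1.11027614e+00 -1.52118143e+00]
```

View pics/w4.png

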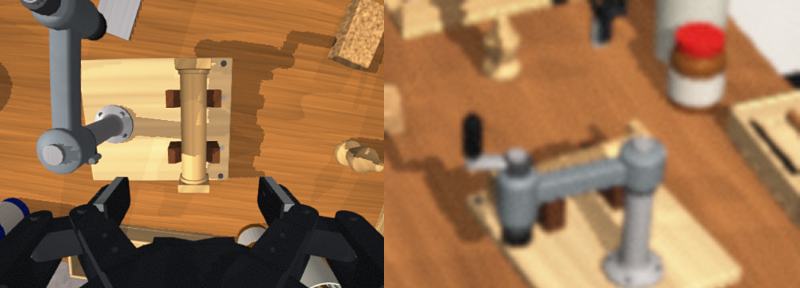

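The column lies in both V-blocks, let go, with the arm still out. Next I plan the arm swing, pushing with shut fingers on the bar's -y side along an arc.

```bash
cat >> h.py <<'E'
def rows(W,s=None):
    """W: (x,y,z,yaw of tool x in deg) -> scaled dp, dr from the present pose"""
    s=s or read_state(); R=s['tool_rot']; y0=np.degrees(np.arctan2(R[1,0],R[0,0]))
    W=np.array(W,float); dp=(W[:,:3]-s['tool_pos'])@R/.2; dz=-((W[:,3]-y0+180)%360-180)/45
    print('dp',np.round(dp,3).tolist()); print('drz',np.round(dz,3).tolist())
P=np.array([.6048,.0347])
def push(phi,off,z,r=.075):
    a=np.radians(phi); u=np.array([np.cos(a),np.sin(a)]); n=np.array([-u[1],u[0]])
    return [*(P+r*u+off*n),z,phi]
E
python3 - <<'E'
from h import *
a=push(181,.045,.35); rows([a, push(181,.045,.23)])
E
```

```text
dp [[0.394, -0.879, -0.155], [0.393, -0.879, 0.445]]
drz [0.142, 0.142]
```

{"fn": "move_arm", "kwargs": {
  "dp": [
    [0,-0.1,-0.15],
    [0.15,-0.3,-0.15],
    [0.25,-0.5,-0.15],
    [0.35,-0.75,-0.15],
    [0.39,-0.88,-0.15],
    [0.39,-0.88,0.05],
    [0.39,-0.88,0.25],
    [0.39,-0.88,0.35]
  ],
  "dr": [
    [0,0,0],
    [0,0,0.07],
    [0,0,0.14],
    [0,0,0.14],
    [0,0,0.14],
    [0,0,0.14],
    [0,0,0.14],
    [0,0,0.14]
  ],
  "claw": [0,1,1,1,1,1,1,1]
}}

```text
clock: 11.5
tool_pos: [0.5304, -0.0119, 0.2458]
tool_rot: [[-1.0, -0.018, -0.006], [-0.018, 1.0, 0.001], [0.006, 0.001, -1.0]]
force: [-0.8, 0.1, -0.3]
finger_gap: -0.001
grasp_force: 0.0
```

{"fn": "move_arm", "kwargs": {
  "dp": [
    [0,0,0.05],
    [0,0,0.1],
    [0,0,0.1],
    [0,0,0.1]
  ],
  "dr": [
    [0,0,0],
    [0,0,0],
    [0,0,0],
    [0,0,0]
  ],
  "claw": [1,1,1,1]
}}

```text
clock: 11.9
tool_pos: [0.5321, -0.0116, 0.2304]
tool_rot: [[-1.0, -0.019, 0.001], [-0.019, 1.0, -0.0], [-0.001, -0.0, -1.0]]
force: [0.4, 0.6, -0.1]
finger_gap: 0.001
grasp_force: 0.0
```

Run:
```python
from h import *
s=read_state();print(s['tool_pos'],s['tool_rot'][:,0],s['force'],s['finger_gap'])
rows([push(p,o,.230) for p,o in((181,.026),(175,.026),(167,.026),(159,.026),(151,.026),(143,.026),(143,.026))])
```

```text
[ 0.53206749 -0.01159455  0.23036907] [-9.99814803e-01 -1.92311578e-02 -7.23078544e-04] [ 0.40155825  0.62776031 -0.11550057] 0.0012660384290632454
dp [[0.007, 0.095, 0.002], [0.019, 0.135, 0.002], [0.027, 0.19, 0.002], [0.028, 0.245, 0.002], [0.022, 0.3, 0.002], [0.007, 0.354, 0.002], [0.007, 0.354, 0.002]]
drz [0.002, 0.136, 0.313, 0.491, 0.669, 0.847, 0.847]
```

{"fn": "move_arm", "kwargs": {
  "dp": [
    [0.01,0.05,0],
    [0.01,0.095,0],
    [0.02,0.135,0],
    [0.027,0.19,0],
    [0.028,0.245,0],
    [0.022,0.3,0],
    [0.007,0.354,0],
    [0.007,0.354,0]
  ],
  "dr": [
    [0,0,0],
    [0,0,0],
    [0,0,0.136],
    [0,0,0.313],
    [0,0,0.491],
    [0,0,0.669],
    [0,0,0.847],
    [0,0,0.847]
  ],
  "claw": [1,1,1,1,1,1,1,1]
}}

```text
clock: 12.7
tool_pos: [0.5291, 0.0603, 0.2305]
tool_rot: [[-0.797, 0.604, 0.001], [0.604, 0.797, 0.0], [-0.001, 0.001, -1.0]]
force: [-1.3, -0.1, 0.0]
finger_gap: -0.003
grasp_force: 0.0
```

Run:
```python
from h import *
s=read_state();print(s['tool_pos'],s['tool_rot'][:,0],s['force'])
rows([push(p,.026,.230) for p in(136,128,121,114,108,105,105)])
c=cam('top'); save('t5',cv2.resize(c['frame'][95:200,145:245],None,fx=5,fy=5,interpolation=2))
```

```text
[0.52911254 0.06033953 0.23045092] [-0.79708858  0.60386182 -0.00084178] [-1.32477519 -0.11129098  0.03587585]
dp [[0.009, 0.042, 0.002], [0.017, 0.097, 0.002], [0.017, 0.145, 0.002], [0.012, 0.193, 0.002], [0.003, 0.234, 0.002], [-0.003, 0.254, 0.002], [-0.003, 0.254, 0.002]]
drz [0.152, 0.33, 0.486, 0.641, 0.775, 0.841, 0.841]
```

View pics/t5.png

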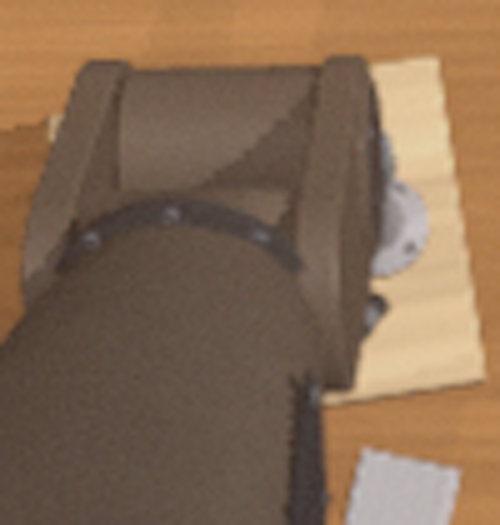

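The top view is filled by the robot's forearm, which hides the clamp arm (only the base's right part around (420,220) shows). I'll go by force and masks from here.

{"fn": "move_arm", "kwargs": {
  "dp": [
    [0.009,0.042,0],
    [0.017,0.097,0],
    [0.017,0.145,0],
    [0.012,0.193,0],
    [0.003,0.234,0],
    [-0.003,0.254,0],
    [-0.003,0.254,0]
  ],
  "dr": [
    [0,0,0.15],
    [0,0,0.33],
    [0,0,0.486],
    [0,0,0.64],
    [0,0,0.775],
    [0,0,0.84],
    [0,0,0.84]
  ],
  "claw": [1,1,1,1,1,1,1]
}}

```text
clock: 13.45
tool_pos: [0.5597, 0.0998, 0.23]
tool_rot: [[-0.264, 0.964, -0.001], [0.964, 0.264, 0.0], [0.001, -0.001, -1.0]]
force: [-1.1, 0.2, 0.5]
finger_gap: 0.003
grasp_force: 0.9
```

Run:
```python
from h import *
import pickle
s=read_state();print(s['tool_pos'],s['tool_rot'][:,0],s['force'])
rows([push(p,.026,.230) for p in(103,101,99,97.5)])
d=cam('side');pickle.dump(d,open('s6.pkl','wb'))
for n,dd in(('now',d),('before',pickle.load(open('w4.pkl','rb'))[1])):
    h=cv2.cvtColor(dd['frame'],cv2.COLOR_RGB2HSV); g=cv2.inRange(h,(85,15,60),(125,120,220)); g[:120]=0;g[215:]=0;g[:,:220]=0;g[:,350:]=0
    st=cv2.connectedComponentsWithStats(g); print(n,[(list(x[:5]),np.round(q)) for x,q in zip(st[2][1:],st[3][1:]) if x[4]>30])
print(proj(d,[[.464,.033,.196],[*(P+.14*np.array([np.cos(np.radians(104)),np.sin(np.radians(104))])),.196],[*P,.196]]))
```

```text
[0.55966068 0.09981152 0.22997238] [-2.64498869e-01  9.64385786e-01  6.35812611e-04] [-1.07777299  0.18500468  0.51080238]
dp [[0.006, 0.017, -0.0], [0.01, 0.03, -0.0], [0.013, 0.044, -0.0], [0.016, 0.054, -0.0]]
drz [0.052, 0.096, 0.141, 0.174]
now [([np.int32(285), np.int32(147), np.int32(21), np.int32(23), np.int32(105)], array([296., 159.]))]
before [([np.int32(279), np.int32(159), np.int32(26), np.int32(10), np.int32(98)], array([294., 164.])), ([np.int32(256), np.int32(164), np.int32(23), np.int32(17), np.int32(134)], array([265., 171.]))]
[[261.34459586 162.88620741]
 [276.64566412 133.96409182]
 [300.89842046 153.89775906]]
```

The jack head has left its old place in the side view, so the arm follows. I'm continuing gently to the stop.

{"fn": "move_arm", "kwargs": {
  "dp": [
    [0.006,0.017,0],
    [0.01,0.03,0],
    [0.013,0.044,0],
    [0.016,0.054,0],
    [0.016,0.054,0]
  ],
  "dr": [
    [0,0,0.052],
    [0,0,0.096],
    [0,0,0.14],
    [0,0,0.174],
    [0,0,0.174]
  ],
  "claw": [1,1,1,1,1]
}}

```text
clock: 14.0
tool_pos: [0.569, 0.1052, 0.2299]
tool_rot: [[-0.131, 0.991, -0.002], [0.991, 0.131, -0.0], [0.0, -0.002, -1.0]]
force: [-5.2, -1.1, 1.6]
finger_gap: -0.004
grasp_force: 2.4
```

{"fn": "move_arm", "kwargs": {
  "dp": [
    [0,0.01,0],
    [0,0.015,0],
    [0,0.015,0]
  ],
  "dr": [
    [0,0,0],
    [0,0,0],
    [0,0,0]
  ],
  "claw": [1,1,1]
}}

```text
clock: 14.3
tool_pos: [0.5703, 0.1054, 0.2299]
tool_rot: [[-0.132, 0.991, -0.006], [0.991, 0.132, -0.0], [0.0, -0.006, -1.0]]
force: [-16.3, -2.5, 9.2]
finger_gap: -0.002
grasp_force: 8.3
```

The force rose to 16 N with little movement, so the arm is at its stop. Its position matches swing ≈ 0. Backing off, rising, and looking for the crank knob with masks.

{"fn": "move_arm", "kwargs": {
  "dp": [
    [0,-0.06,0],
    [0,-0.12,0],
    [0,-0.12,-0.2],
    [0,-0.12,-0.45],
    [0,-0.12,-0.7],
    [0.1,0,-0.85],
    [0.25,0.08,-0.85],
    [0.25,0.08,-0.85]
  ],
  "dr": [
    [0,0,0],
    [0,0,0],
    [0,0,0],
    [0,0,0],
    [0,0,0],
    [0,0,0],
    [0,0,0],
    [0,0,0]
  ],
  "claw": [1,1,1,1,1,0,-1,-1]
}}

```text
clock: 15.1
tool_pos: [0.5825, 0.1595, 0.4005]
tool_rot: [[-0.131, 0.991, 0.003], [0.991, 0.131, 0.001], [0.001, 0.003, -1.0]]
force: [-1.0, -0.3, -1.6]
finger_gap: 0.508
grasp_force: 0.0
```

Run:
```python
from h import *
import pickle
s=read_state();print(s['tool_pos'],s['tool_rot'][:,0])
c=cam('wrist');d=cam('side');pickle.dump((c,d),open('w7.pkl','wb'))
o=np.array([.5868,.1735]); yaw=.129
for n,q in(('w',c),('s',d)):
    h=cv2.cvtColor(q['frame'],cv2.COLOR_RGB2HSV); m=cv2.inRange(h,(0,0,0),(180,255,55))
    st=cv2.connectedComponentsWithStats(m); print(n,'dark',[(x[:5].tolist(),np.round(g)) for x,g in zip(st[2][1:],st[3][1:]) if x[4]>25])
    for a in range(-180,180,45):
        X=o+.045*np.array([np.cos(yaw+np.pi/2+np.radians(a)),np.sin(yaw+np.pi/2+np.radians(a))])
        print(a,np.round(proj(q,[[*X,.264],[*X,.214]])).tolist())
    print('hub,nut',proj(q,[[*o,.219],[*P,.196]]).round().tolist())
```

```text
[0.58251279 0.15951956 0.40054079] [-1.31185290e-01  9.91357534e-01  8.12195155e-04]
w dark [([271, 118, 30, 27, 616], array([285., 131.])), ([414, 130, 23, 76, 495], array([425., 168.])), ([0, 228, 512, 156, 41837], array([256., 333.])), ([300, 228, 16, 73, 623], array([306., 260.]))]
-180 [[265.0, 244.0], [264.0, 222.0]]
-135 [[306.0, 229.0], [298.0, 209.0]]
-90 [[326.0, 189.0], [313.0, 176.0]]
-45 [[310.0, 146.0], [300.0, 140.0]]
0 [[266.0, 127.0], [265.0, 125.0]]
45 [[222.0, 146.0], [229.0, 140.0]]
90 [[205.0, 189.0], [215.0, 175.0]]
135 [[224.0, 229.0], [230.0, 208.0]]
hub,nut [[264.0, 177.0], [263.0, 296.0]]
s dark [([96, 0, 14, 39, 261], array([102.,  18.])), ([100, 0, 57, 153, 3346], array([125.,  76.])), ([142, 0, 113, 43, 1960], array([193.,  17.])), ([242, 0, 20, 9, 69], array([253.,   2.])), ([287, 24, 20, 23, 320], array([296.,  35.])), ([88, 44, 12, 33, 214], array([94., 60.])), ([264, 54, 38, 48, 836], array([282.,  76.])), ([82, 80, 16, 33, 250], array([89., 96.])), ([243, 85, 15, 7, 65], array([249.,  88.])), ([277, 111, 4, 11, 43], array([278., 116.])), ([75, 117, 1
[... 236 characters left out ...]
2, 33, 948], array([128., 225.])), ([93, 234, 10, 15, 100], array([ 98., 242.])), ([8, 236, 25, 7, 52], array([ 20., 239.])), ([368, 278, 86, 105, 5591], array([412., 322.])), ([183, 296, 74, 31, 583], array([220., 309.])), ([458, 342, 27, 38, 117], array([468., 363.])), ([356, 351, 4, 33, 44], array([357., 366.])), ([247, 363, 54, 12, 202], array([274., 368.]))]
-180 [[288.0, 123.0], [287.0, 135.0]]
-135 [[294.0, 118.0], [293.0, 131.0]]
-90 [[293.0, 113.0], [292.0, 125.0]]
-45 [[285.0, 110.0], [284.0, 122.0]]
0 [[275.0, 110.0], [275.0, 122.0]]
45 [[269.0, 114.0], [268.0, 126.0]]
90 [[270.0, 119.0], [269.0, 132.0]]
135 [[277.0, 123.0], [277.0, 135.0]]
hub,nut [[281.0, 127.0], [301.0, 154.0]]
```

The wrist camera's dark blob at (285,131) is the knob, about 25° clockwise of straight out, so the crank is at about 0.9 rad.

Run:
```python
from h import *
import pickle
c,d=pickle.load(open('w7.pkl','rb'))
k=ray(c,[(285,131)],.255)[0]; H=np.array([.5868,.1735]); v=k[:2]-H; print(k,np.linalg.norm(v),np.degrees(np.arctan2(v[1],v[0])))
f=cv2.cvtColor(c['frame'],cv2.COLOR_RGB2GRAY)[150:205,235:295]
h=cv2.HoughCircles(cv2.medianBlur(f,3),cv2.HOUGH_GRADIENT,1,20,param1=80,param2=12,minRadius=5,maxRadius=25); print(h+np.array([235,150,0]) if h is not None else None)
rows([[k[0],k[1],.36,97.5],[k[0],k[1],.298,97.5]])
```

```text
[0.59534032 0.21693066 0.255     ] 0.04426238739636622 78.87514671019049
[[[265.5        173.5         17.70000076]]]
dp [[0.286, 0.107, 0.197], [0.286, 0.107, 0.507]]
drz [-0.001, -0.001]
```

{"fn": "move_arm", "kwargs": {
  "dp": [
    [0.15,0.05,0],
    [0.29,0.107,0.1],
    [0.29,0.107,0.25],
    [0.29,0.107,0.4],
    [0.29,0.107,0.48],
    [0.29,0.107,0.5],
    [0.29,0.107,0.5]
  ],
  "dr": [
    [0,0,0],
    [0,0,0],
    [0,0,0],
    [0,0,0],
    [0,0,0],
    [0,0,0],
    [0,0,0]
  ],
  "claw": [-1,-1,-1,-1,-1,-1,-1]
}}

```text
clock: 15.9
tool_pos: [0.5958, 0.2168, 0.2997]
tool_rot: [[-0.128, 0.992, -0.001], [0.992, 0.128, -0.0], [-0.0, -0.001, -1.0]]
force: [-0.0, 0.4, 1.1]
finger_gap: 1.003
grasp_force: 0.0
```

{"fn": "move_arm", "kwargs": {
  "dp": [
    [0,0,0],
    [0,0,0],
    [0,0,0],
    [0,0,0],
    [0,0,0],
    [0,0,0],
    [0,0,0],
    [0,0,0]
  ],
  "dr": [
    [0,0,0],
    [0,0,0],
    [0,0,0],
    [0,0,0],
    [0,0,0],
    [0,0,0],
    [0,0,0],
    [0,0,0]
  ],
  "claw": [1,1,1,1,1,1,1,1]
}}

```text
clock: 16.7
tool_pos: [0.596, 0.2175, 0.3004]
tool_rot: [[-0.128, 0.992, 0.001], [0.992, 0.128, 0.0], [0.0, 0.001, -1.0]]
force: [-2.2, -0.5, 5.2]
finger_gap: 0.227
grasp_force: 58.6
```

```bash
cat >> h.py <<'E'
H=np.array([.5868,.1735])
def circ(a0,step,n,z):
    A=np.radians(a0-step*np.arange(1,n+1)); rows([[H[0]+.045*np.cos(a),H[1]+.045*np.sin(a),z,97.5] for a in A])
E
python3 - <<'E'
from h import *
s=read_state();p=s['tool_pos'];v=p[:2]-H;print(p,s['force'],s['finger_gap'],s['grasp_force'],np.linalg.norm(v),np.degrees(np.arctan2(v[1],v[0])))
circ(np.degrees(np.arctan2(v[1],v[0])),20,8,p[2])
E
```

```text
[0.59597767 0.21754029 0.30043371] [-2.1609302  -0.45558986  5.23485977] 0.2273038675511344 58.62549942685291 0.04498640623521418 78.22845796190482
dp [[-0.038, 0.068, 0.0], [-0.097, 0.119, 0.0], [-0.17, 0.147, 0.0], [-0.248, 0.148, 0.0], [-0.322, 0.123, 0.0], [-0.383, 0.074, -0.0], [-0.423, 0.006, -0.0], [-0.437, -0.07, -0.0]]
drz [-0.003, -0.003, -0.003, -0.003, -0.003, -0.003, -0.003, -0.003]
```

{"fn": "move_arm", "kwargs": {
  "dp": [
    [-0.038,0.068,0],
    [-0.097,0.119,0],
    [-0.17,0.147,0],
    [-0.248,0.148,0],
    [-0.322,0.123,0],
    [-0.383,0.074,0],
    [-0.423,0.006,0],
    [-0.437,-0.07,0]
  ],
  "dr": [
    [0,0,0],
    [0,0,0],
    [0,0,0],
    [0,0,0],
    [0,0,0],
    [0,0,0],
    [0,0,0],
    [0,0,0]
  ],
  "claw": [1,1,1,1,1,1,1,1]
}}

```text
clock: 17.5
tool_pos: [0.5936, 0.1291, 0.3005]
tool_rot: [[-0.127, 0.992, 0.003], [0.992, 0.127, 0.002], [0.001, 0.003, -1.0]]
force: [3.4, 10.0, 3.6]
finger_gap: 0.227
grasp_force: 59.1
```

```bash
cat >> h.py <<'E'
def stat(step=20,n=8):
    s=read_state();p=s['tool_pos'];v=p[:2]-H;a=np.degrees(np.arctan2(v[1],v[0]));F=s['force']
    t=np.array([np.sin(np.radians(a)),-np.cos(np.radians(a))])
    print(p,F.round(1),'r %.4f ang %.1f Ftan %.1f Frad %.1f'%(np.linalg.norm(v),a,F[:2]@t,F[:2]@v/np.linalg.norm(v)))
    circ(a,step,n,p[2])
E
python3 -c "
from h import *
stat()"
```

```text
[0.59356314 0.12914331 0.30045974] [ 3.4 10.   3.6] r 0.0449 ang -81.3 Ftan -4.9 Frad -9.4
dp [[0.011, -0.077, -0.0], [0.049, -0.146, -0.0], [0.107, -0.197, -0.0], [0.18, -0.226, -0.0], [0.258, -0.228, -0.0], [0.332, -0.203, -0.0], [0.393, -0.154, 0.0], [0.434, -0.087, 0.0]]
drz [-0.004, -0.004, -0.004, -0.004, -0.004, -0.004, -0.004, -0.004]
```

{"fn": "move_arm", "kwargs": {
  "dp": [
    [0.011,-0.074,0],
    [0.052,-0.143,0],
    [0.112,-0.195,0],
    [0.185,-0.224,0],
    [0.263,-0.225,0],
    [0.337,-0.2,0],
    [0.398,-0.15,0],
    [0.439,-0.083,0]
  ],
  "dr": [
    [0,0,0],
    [0,0,0],
    [0,0,0],
    [0,0,0],
    [0,0,0],
    [0,0,0],
    [0,0,0],
    [0,0,0]
  ],
  "claw": [1,1,1,1,1,1,1,1]
}}

```text
clock: 18.3
tool_pos: [0.5651, 0.2144, 0.3004]
tool_rot: [[-0.129, 0.992, -0.001], [0.992, 0.129, -0.001], [-0.001, -0.001, -1.0]]
force: [1.3, -13.6, 5.0]
finger_gap: 0.226
grasp_force: 59.7
```

```bash
sed -i 's/H=np.array(\[.5868,.1735\])/H=np.array([.5868,.1743])/' h.py; python3 -c "
from h import *
stat()"
```

```text
[0.56511691 0.21439375 0.30042361] [  1.3 -13.6   5. ] r 0.0456 ang 118.4 Ftan -5.3 Frad -12.6
dp [[0.012, 0.078, -0.0], [0.0, 0.155, -0.0], [-0.038, 0.223, -0.0], [-0.097, 0.275, -0.0], [-0.17, 0.303, -0.0], [-0.248, 0.304, -0.0], [-0.322, 0.279, 0.0], [-0.383, 0.229, 0.0]]
drz [-0.002, -0.002, -0.002, -0.002, -0.002, -0.002, -0.002, -0.002]
```

{"fn": "move_arm", "kwargs": {
  "dp": [
    [0.004,0.078,0],
    [-0.01,0.155,0],
    [-0.048,0.223,0],
    [-0.107,0.275,0],
    [-0.18,0.303,0],
    [-0.258,0.304,0],
    [-0.332,0.279,0],
    [-0.393,0.229,0]
  ],
  "dr": [
    [0,0,0],
    [0,0,0],
    [0,0,0],
    [0,0,0],
    [0,0,0],
    [0,0,0],
    [0,0,0],
    [0,0,0]
  ],
  "claw": [1,1,1,1,1,1,1,1]
}}

```text
clock: 19.1
tool_pos: [0.6197, 0.1432, 0.3004]
tool_rot: [[-0.128, 0.992, -0.003], [0.992, 0.128, 0.004], [0.004, -0.002, -1.0]]
force: [-14.2, 19.6, 10.2]
finger_gap: 0.225
grasp_force: 60.4
```

```bash
python3 -c "
from h import *
stat(15,8)"
```

```text
[0.61971923 0.14315535 0.30038459] [-14.2  19.6  10.2] r 0.0453 ang -43.4 Ftan -4.5 Frad -23.8
dp [[-0.03, -0.051, 0.0], [-0.047, -0.107, 0.0], [-0.048, -0.166, 0.0], [-0.035, -0.223, 0.0], [-0.007, -0.275, 0.001], [0.033, -0.318, 0.001], [0.083, -0.348, 0.001], [0.139, -0.365, 0.001]]
drz [-0.003, -0.003, -0.003, -0.003, -0.003, -0.003, -0.003, -0.003]
```

{"fn": "move_arm", "kwargs": {
  "dp": [
    [-0.02,-0.06,0],
    [-0.035,-0.117,0],
    [-0.036,-0.176,0],
    [-0.023,-0.233,0],
    [0.005,-0.285,0],
    [0.005,-0.285,0]
  ],
  "dr": [
    [0,0,0],
    [0,0,0],
    [0,0,0],
    [0,0,0],
    [0,0,0],
    [0,0,0]
  ],
  "claw": [1,1,1,1,1,1]
}}

```text
clock: 19.7
tool_pos: [0.5636, 0.1341, 0.3004]
tool_rot: [[-0.128, 0.992, 0.0], [0.992, 0.128, -0.003], [-0.003, -0.0, -1.0]]
force: [-1.2, -9.6, 5.4]
finger_gap: 0.224
grasp_force: 59.9
```

```bash
python3 -c "
from h import *
stat(15,8)"
```

```text
[0.56355302 0.1341267  0.30043499] [-1.2 -9.6  5.4] r 0.0464 ang -120.1 Ftan -3.7 Frad 8.9
dp [[0.047, -0.037, -0.0], [0.098, -0.067, -0.0], [0.155, -0.082, -0.0], [0.213, -0.082, -0.001], [0.27, -0.067, -0.001], [0.321, -0.038, -0.001], [0.363, 0.004, -0.001], [0.392, 0.055, -0.001]]
drz [-0.003, -0.003, -0.003, -0.003, -0.003, -0.003, -0.003, -0.003]
```

{"fn": "move_arm", "kwargs": {
  "dp": [
    [0.043,-0.04,0],
    [0.093,-0.07,0],
    [0.15,-0.085,0],
    [0.21,-0.085,0],
    [0.265,-0.07,0],
    [0.265,-0.07,0]
  ],
  "dr": [
    [0,0,0],
    [0,0,0],
    [0,0,0],
    [0,0,0],
    [0,0,0],
    [0,0,0]
  ],
  "claw": [1,1,1,1,1,1]
}}

```text
clock: 20.3
tool_pos: [0.5428, 0.1873, 0.3004]
tool_rot: [[-0.129, 0.992, -0.001], [0.992, 0.129, 0.0], [0.0, -0.001, -1.0]]
force: [-7.8, 4.4, 9.7]
finger_gap: 0.226
grasp_force: 60.6
```

```bash
python3 -c "
from h import *
stat(12,4)"
```

```text
[0.542837   0.18728976 0.30041246] [-7.8  4.4  9.7] r 0.0458 ang 163.5 Ftan 2.0 Frad 8.7
dp [[0.039, 0.027, -0.0], [0.074, 0.059, -0.0], [0.102, 0.097, -0.0], [0.121, 0.14, -0.0]]
drz [-0.002, -0.002, -0.002, -0.002]
```

{"fn": "move_arm", "kwargs": {
  "dp": [
    [0.034,0.028,0],
    [0.07,0.057,0]
  ],
  "dr": [
    [0,0,0],
    [0,0,0]
  ],
  "claw": [1,1]
}}

```text
clock: 20.5
tool_pos: [0.5512, 0.2022, 0.3004]
tool_rot: [[-0.128, 0.992, -0.005], [0.992, 0.128, 0.0], [0.001, -0.005, -1.0]]
force: [-12.1, 1.3, 10.4]
finger_gap: 0.223
grasp_force: 60.7
```

Run:
```python
from h import *
import pickle
stat(12,3)
d=cam('side'); pickle.dump(d,open('s8.pkl','wb'))
```

```text
[0.55124302 0.2022293  0.30036576] [-12.1   1.3  10.4] r 0.0452 ang 141.9 Ftan -6.4 Frad 10.4
dp [[0.029, 0.038, -0.0], [0.05, 0.08, -0.0], [0.061, 0.125, -0.001]]
drz [-0.003, -0.003, -0.003]
```

{"fn": "move_arm", "kwargs": {
  "dp": [
    [0.025,0.038,0],
    [0.035,0.05,0]
  ],
  "dr": [
    [0,0,0],
    [0,0,0]
  ],
  "claw": [1,1]
}}

```text
clock: 20.75
tool_pos: [0.561, 0.2111, 0.3004]
tool_rot: [[-0.128, 0.992, -0.003], [0.992, 0.128, 0.001], [0.002, -0.003, -1.0]]
force: [-9.5, 1.7, 10.6]
finger_gap: 0.231
grasp_force: 60.7
```

Run:
```python
from h import *
stat(12,1)
```

```text
[0.5610453  0.21112916 0.30040262] [-9.5  1.7 10.6] r 0.0449 ang 125.0 Ftan -6.8 Frad 6.9
dp [[0.018, 0.044, -0.0]]
drz [-0.003]
```

The crank is heavier (tangential force 6.8 N against about 5 N before), roughly 95° past the expected touch. Letting go and rising.

{"fn": "move_arm", "kwargs": {
  "dp": [
    [0,0,0],
    [0,0,0],
    [0,0,0],
    [0,0,0],
    [0,0,0],
    [0,0,-0.2],
    [0,0,-0.4],
    [0,0,-0.5]
  ],
  "dr": [
    [0,0,0],
    [0,0,0],
    [0,0,0],
    [0,0,0],
    [0,0,0],
    [0,0,0],
    [0,0,0],
    [0,0,0]
  ],
  "claw": [-0.5,-1,-1,-1,-1,-1,-1,-1]
}}

```text
clock: 21.55
tool_pos: [0.5625, 0.2099, 0.4033]
tool_rot: [[-0.128, 0.992, 0.004], [0.992, 0.128, 0.001], [0.0, 0.004, -1.0]]
force: [0.3, -0.0, -0.5]
finger_gap: 0.998
grasp_force: 0.0
```

{"fn": "move_arm", "kwargs": {
  "dp": [
    [-0.15,0,0],
    [-0.3,-0.05,0],
    [-0.3,-0.05,0],
    [-0.3,-0.05,0]
  ],
  "dr": [
    [0,0,0],
    [0,0,0],
    [0,0,0],
    [0,0,0]
  ],
  "claw": [-1,-1,-1,-1]
}}

```text
clock: 21.95
tool_pos: [0.5601, 0.1486, 0.4001]
tool_rot: [[-0.126, 0.992, 0.0], [0.992, 0.126, 0.0], [0.0, 0.0, -1.0]]
force: [1.4, 0.2, 0.3]
finger_gap: 0.999
grasp_force: 0.0
```

Run:
```python
from h import *
s=read_state();print(s['tool_pos'],s['force'],s['clock'])
c=cam('wrist'); h=cv2.cvtColor(c['frame'],cv2.COLOR_RGB2HSV); m=cv2.inRange(h,(0,0,0),(180,255,55))
st=cv2.connectedComponentsWithStats(m)
for x,g in zip(st[2][1:],st[3][1:]):
    if 200<x[4]<1500:
        k=ray(c,[g],.255)[0]; v=k[:2]-H; print(x.tolist(),g.round(),k,np.hypot(*v),np.degrees(np.arctan2(v[1],v[0])))
# light wood of column: find end extents along jig x
m=cv2.inRange(h,(8,30,120),(30,140,255))
e=np.array([np.cos(.129),np.sin(.129)])
for s_ in(-1,1):
    L=[(t,int(m[int(v),int(u)]>0)) for t in range(60,116,5) for u,v in proj(c,[[*(H+s_*t/1e3*e),.087]]) if 0<=u<512 and 0<=v<384]
    print(s_,L)
```

```text
[0.56006477 0.14862733 0.40010204] [1.39054544 0.19732809 0.3122191 ] 21.95
[257, 109, 27, 27, 579] [270. 122.] [0.56096992 0.21087327 0.255     ] 0.04477495910142142 125.23187048200494
[429, 125, 24, 76, 496] [440. 163.] [0.69689501 0.19821364 0.255     ] 0.11266220930809595 12.254807838848604
[0, 178, 11, 60, 235] [  5. 206.] [0.35113562 0.11874415 0.255     ] 0.24212425186877828 -166.73519927945867
-1 [(60, 1), (65, 1), (70, 1), (75, 1), (80, 1), (85, 1), (90, 1), (95, 1), (100, 1), (105, 0), (110, 0), (115, 0)]
1 [(60, 1), (65, 1), (70, 1), (75, 1), (80, 1), (85, 1), (90, 1), (95, 1), (100, 0), (105, 0), (110, 0), (115, 0)]
```

The knob has stayed at 125°, and the column is centred along the Vs to within a few mm. Handing in.

```bash
python3 -c "
from h import *
print(job.close_job())"
```

```text
the job is handed in; nothing more can be done
None
```

I laid the column in both V-blocks, swung the clamp arm to its stop, wound the crank about a quarter turn past the estimated touch and handed the job in at about 22 s; the hand-in gave no verdict, and the clamping force was judged from crank angle and resistance, not measured.

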